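# Gauge fired test bars and store them in a brushed crock

### The arm

A 7-joint arm with a two-finger parallel gripper is mounted at the origin on the work surface. World frame = base frame: x ahead of the robot, y to its left, z up, the work surface at z = 0. Lengths are in m, angles in rad, forces in N, time in s.
With the tool pointing down it reaches from about 0.4 to 0.9 m from the base axis. Payload 5.5 kg.
Tool frame: the origin (TCP) lies midway between the tips of the shut fingers; the grasp point (between the pads) lies 19 mm behind it; z points along the fingers, y is the line along which they close (so a half turn about z gives the same grasp; the last joint's range is limited). The gripper opens to 85 mm and grips with 20 to 120 N. Pads are 22 mm wide; open, the fingers measure 114 mm over their backs; the gripper's body (76 mm by 85 mm) begins 54 mm behind the grasp point. The pads swing forward as they close: fully open they stand 13 mm farther back than shut.
Start: joints at [1.525, 0.501, -0.427, 1.55, 0.221, 1.138, -0.21], TCP at [0.198, -0.619, 0.231] pointing down, gripper open.
Joint ranges: [-2.88, 2.88], [-0.31, 2.03], [-1.54, 1.56], [0.2, 2.42], [-1.41, 4.55], [0.19, 2.02], [-2.57, 2.57]. Speed limits (rad/s): [2.57, 2.57, 3.14, 3.14, 3.14, 3.14, 3.14].

### API

Orientations are given as a 3x3 rotation matrix whose columns are the frame's x, y, z axes.
In Python, from cell import bot gives the robot as it stands. The module is installed in compiled form; this text tells all that it offers.
- The arm moves only by the tool servo_tool, never from a script. Its argument "series" is a list of rows, each a list of 3 entries, a list of its own where there are three numbers: the opening, from -1 (shut) to 1 (fully open), then the shift along the world's x, y, z in m, then the turn about the world's z in degrees. A call has 1 to 20 rows; each row shifts and turns the commanded pose from where the row before left it; what a row does not reach is not made up. A row lasts 1/8 s, in which the tool goes at most 62.5 mm and 10.7 degrees, less where a joint would pass 70% of its speed; a pose out of reach is approached as far as the arm can. A call is refused whole if a number of a shift passes 0.0625 or a number of a turn 10.7, either way. A call with a gripper value outside its range is refused whole. The fingers move at their own pace and stop on an object; "grip_force" is the grip in N (left out, the last holds). Time passes only in rows, so rows that do not move let the fingers close. It gives the time, the measured TCP pose, the force, the opening and the grip force at its end, in the units of the state.
- bot.sense(): the state, without advancing time (a new reading comes with each control period).
- bot.read_camera(name): name is "scene" or "top" or "wrist"; returns a dict with "pixels" (480x640x3 uint8, red, green, blue), "z_map" (480x640 float32, m along the optical axis (not along the pixel's ray), 0 where there is no reading), "camera_matrix" (3x3 intrinsics, pixels), "k1" (the pictures are not rectified: a ray, as slopes to the right and down, at radius r is drawn at 1 + k1 r^2 times it, then the intrinsics apply), "rvec" (rotation vector, rad) and "tvec" (3), from world to camera coordinates, as OpenCV has them. Camera axes: x right, y down, z forward; pixel columns grow to the right and rows downward; lengths in m; the calibration is good to about 2 mm. A picture is of the moment at which its call begins.
- bot.close_job(): hands the job in; it is judged then, once.
The state is a dict: "clock": time; "joint_positions": joint angles; "qd": joint speeds; "joint_efforts": joint torques, N m; "eef_pos": TCP position; "tool_rot": TCP orientation; "force": force on the tool from outside, world axes, zero at the start; "wrist_torque": the same for the moment, N m; "grip_width": finger opening in m; "grasp_force": force on a finger pad.
Only numpy, scipy, OpenCV 4.12 (cv2) and the standard library are available. Lean on these libraries where they do the work, as an engineer would, in place of code of your own. Each camera call takes 0.05 s, during which the arm holds its last target. There are 200 camera calls.

### The job

First brush the kiln dust loose in the crock: take the upright brush from its stand and, with the bristles against the inside wall, go down to the floor and up near the rim twice, then hang the brush back. Then gauge every porcelain test bar on the table, narrowest first: lay one end flat on the screw gauge's anvil under the spindle, turn the ratchet knob on top clockwise until it slips with the bar clamped, back it off, and lower the bar into the crock (do not drop it in). Finish with all the bars lying inside the crock, the gauge backed off well clear and the brush in its stand, leaving the small amber jar and the glaze bowl where they are.

Things in the scene. Friction and masses are not known exactly. Their poses are not given: they have to be found in the camera images.
- gauge: Bench screw gauge, grey C-frame, fixed. Origin on the table under the spindle axis; -x is its open front (robot side). Base plate 18 mm thick, x -55 to +90, y +-45. Anvil block x -52 to +20, y +-23, top at z 40; on it a back stop at x +22 (to z 52) and side fences at y +-23, x -20 to +22 (to z 48). Column x +42 to +68; arm x -17 to +44, y +-16, z 85 to 115. All mm.
- anvil (a point): Point on the anvil's flat top on the spindle axis, 40 mm above the table. A bar goes in from the front, its length along gauge x, far end about 15 mm past the axis; it then lies there by itself, its near end overhanging the front, where the hand holds it clear of the arm and knob.
- spindle: Steel spindle, 10 mm diameter, that comes down on the anvil; it does not turn. Body origin coincides with the gauge's origin when fully up.
- spindle_tip (a point): Centre of the spindle's lower face: 18 mm above the anvil when fully up.
- thimble (a joint): Angle of the thimble (aluminium sleeve below the knob), rad: 0 = spindle fully up (gap 18 mm), each rad clockwise (from above) lowers the spindle 5 mm; 2.0 = clamped on an 8 mm bar. It stays where it is left. Starts between 0 and 0.4.
- ratchet (a joint): Angle of the ratchet knob relative to the thimble, rad, growing clockwise from above, endless, start arbitrary. The knob carries the thimble both ways with up to 0.06 N m; beyond that (bar clamped with about 12 N, or spindle at its upper stop) it slips and this reading changes; else it is constant.
- knob_grip (a point): On the axis of the knurled ratchet knob, 152 mm above the table: a vertical cylinder, 28 mm diameter, 137 to 167 mm above the table, top free; it turns in place without rising or sinking. Grip at any yaw from above. Below it the 22 mm thick thimble, then the arm's top at 115 mm.
- crock: Terracotta crock, open top, fixed to the table: outside 136 mm diameter, 85 mm high; inside 124 mm diameter, floor 8 mm above the table. Origin at the centre of its underside, z up.
- stand: Wooden brush stand, fixed. Origin on the table under the place where the brush hangs. Base 100 x 90 x 12 mm; back post x +38 to +54; steel fork of two prongs along x (to x -24), open to -x (robot side), 24 mm apart, top at z 125. Lift the brush some 12 mm, draw it out by 70 mm to -x; hang it back the other way.
- brush: Round brush hanging upright, 200 mm long, 80 g. Origin at the bristles' lower end, z up the handle. Bristles 48 mm diameter (outer 6 mm springy, give way; core 36 mm firm), z 0 to 60; ferrule 24 mm to z 76; handle 14 mm diameter to z 200; collar 36 mm at z 105 to 111 rests on the fork. Hanging, origin is 20 mm above the table.
- brush_grip (a point): Point on the handle's axis, 160 mm above the bristles' end and 40 mm below the handle's top: grip here from above, any yaw.
- oil_jar: Bystander: small amber jar, 52 mm diameter, 70 mm high, behind on the left. Origin at the centre of its underside.
- glaze_bowl: Bystander: empty white bowl, 90 mm diameter, 50 mm high, beyond the task's things. Origin at the centre of its underside.
- bar_a: White porcelain test bar, 104 x 14 x 8 mm, about 31 g, lying flat on the table, or absent. Origin at the centre of its underside, x along its length, z up. Grip it across its width, 15 mm from an end.
- bar_b: White porcelain test bar, 104 x 20 x 8 mm, about 44 g, lying flat on the table, or absent. Origin at the centre of its underside, x along its length, z up. Grip it across its width, 15 mm from an end.
- bar_c: White porcelain test bar, 104 x 26 x 8 mm, about 57 g, lying flat on the table, or absent. Origin at the centre of its underside, x along its length, z up. Grip it across its width, 15 mm from an end.
- bar_d: White porcelain test bar, 104 x 32 x 8 mm, about 70 g, lying flat on the table, or absent. Origin at the centre of its underside, x along its length, z up. Grip it across its width, 15 mm from an end.
There are look-alikes about, which are no part of the job. What is shaped like the bar_d but green or yellow is not meant. Of the things shaped like the gauge, the grey one is meant.

How it is judged:
On the way, in this order (a step that is already met when the one before it is completed fails the run):
1. brush in the crock, bristles against the wall, down at the floor (horizontal distance between brush and crock between 0.034 and 0.052 m and angle between brush's own z axis and vertical below 0.3 rad and z of brush in the frame of crock below 0.035 m), for 0.05 s.
2. brush in the crock, bristles against the wall, up near the rim (horizontal distance between brush and crock between 0.034 and 0.052 m and angle between brush's own z axis and vertical below 0.3 rad and z of brush in the frame of crock between 0.05 and 0.095 m), for 0.05 s.
3. brush in the crock, bristles against the wall, down at the floor again (all of step 1), for 0.05 s.
4. brush in the crock, bristles against the wall, up near the rim again (all of step 2), for 0.05 s.
5. the brush hangs in its stand again, released (horizontal distance between brush and stand below 0.015 m and z of brush in the frame of stand between 0.012 and 0.027 m and angle between brush's own z axis and vertical below 0.15 rad and contact force between the fingers and brush below 0.05 N), for 0.2 s.
6. the 14 mm wide bar is clamped flat on the anvil with the full force at which the ratchet slips (contact force between spindle and bar_a above 7 N and z of bar_a in the frame of gauge between 0.035 and 0.045 m and angle between the z axis of bar_a and the z axis of gauge, either way round below 0.12 rad), for 0.2 s.
7. the 20 mm wide bar is clamped flat on the anvil with the full force at which the ratchet slips (contact force between spindle and bar_b above 7 N and z of bar_b in the frame of gauge between 0.035 and 0.045 m and angle between the z axis of bar_b and the z axis of gauge, either way round below 0.12 rad), for 0.2 s.
8. the 26 mm wide bar is clamped flat on the anvil with the full force at which the ratchet slips (contact force between spindle and bar_c above 7 N and z of bar_c in the frame of gauge between 0.035 and 0.045 m and angle between the z axis of bar_c and the z axis of gauge, either way round below 0.12 rad), for 0.2 s.
9. the 32 mm wide bar is clamped flat on the anvil with the full force at which the ratchet slips (contact force between spindle and bar_d above 7 N and z of bar_d in the frame of gauge between 0.035 and 0.045 m and angle between the z axis of bar_d and the z axis of gauge, either way round below 0.12 rad), for 0.2 s.
At the end, for the whole second after the job is handed in: Every bar present lies at rest inside the crock (centre within 45 mm of its axis and below 70 mm above its underside), the brush hangs in the stand's fork (within 15 mm, upright, released), and the gauge is backed off (thimble below 1.3 rad, a gap over 11.5 mm) (all of step 5 and horizontal distance between each of bar_a, bar_b, bar_c, bar_d and crock below 0.045 m and z of bar_a in the frame of crock between 0 and 0.07 m and linear speed of each of bar_a, bar_b, bar_c, bar_d below 0.02 m/s and z of bar_b in the frame of crock between 0 and 0.07 m and z of bar_c in the frame of crock between 0 and 0.07 m and z of bar_d in the frame of crock between 0 and 0.07 m and value of joint thimble below 1.3 rad); the robot touches nothing.
It fails at once if the amber jar is moved more than 30 mm (distance of oil_jar from where it was at the start of the episode above 0.03 m).
It fails at once if the glaze bowl is moved more than 30 mm (distance of glaze_bowl from where it was at the start of the episode above 0.03 m).
It fails at once if a bar is dropped into the crock (falls in faster than 1 m/s, some 50 mm) instead of being lowered ((horizontal distance between bar_a and crock below 0.06 m and linear speed of bar_a above 1 m/s) or (horizontal distance between bar_b and crock below 0.06 m and linear speed of bar_b above 1 m/s) or (horizontal distance between bar_c and crock below 0.06 m and linear speed of bar_c above 1 m/s) or (horizontal distance between bar_d and crock below 0.06 m and linear speed of bar_d above 1 m/s)).
Of bar_a, bar_b, bar_c, bar_d only 2 to 3 are there at a start; the rules pass over those that are not, and their reading is None.
At some moment in a run one of bar_a, bar_b, bar_c, bar_d may be knocked a few centimetres aside while the robot is not near it.
It also fails if it takes over 210 s, if anything falls off the work surface, if the arm or the gripper's body presses on something with over 40 N, if the wrist force passes 120 N, or if a joint passes its speed limit or range.

## Working session

There is one attempt and no reset: what is moved stays moved. The work goes in short steps, Python scripts to look and compute and a tool call to move; the robot and the scene stay as the last step left them, time stands still between calls to the robot, and variables do not carry over. Pictures are saved under pics/ and viewed, at most 14 in all, crops included, and the job is handed in when it is done.

Besides the shell and the picture viewer there is one more tool, called after "Emit:" as name(argument=value, ...), one argument or row to a line, values as JSON. servo_tool: Moves the arm, as the interface text tells. Its arguments: {"type":"object","properties":{"series":{"type":"array"},"grip_force":{"type":"number"}},"required":["series"]}

```bash
mkdir -p pics; cat > h.py <<'E'
import numpy as np, cv2
from cell import bot
def shot(n,save=None):
    c=bot.read_camera(n)
    if save: cv2.imwrite('pics/'+save,c['pixels'][:,:,::-1])
    return c
def pts(c):
    """world xyz for each pixel, from z_map"""
    K=c['camera_matrix'];k=c['k1'];R=cv2.Rodrigues(np.array(c['rvec'],float))[0];t=np.array(c['tvec'],float).ravel()
    v,u=np.mgrid[0:480,0:640].astype(np.float64)
    p=np.stack([u,v],-1).reshape(-1,1,2)
    q=cv2.undistortPoints(p,np.array(K,float),np.array([k,0,0,0,0.])).reshape(480,640,2)
    z=c['z_map'];P=np.dstack([q[...,0]*z,q[...,1]*z,z])
    W=(P-t)@R
    W[z==0]=np.nan
    return W
E
python3 - <<'E'
from h import *
for n in ('scene','top'):
    c=shot(n,n+'1.png'); np.savez('/tmp/'+n,W=pts(c),px=c['pixels'])
    print(n,c['k1'],c['tvec'])
print(bot.sense())
E
```

```text
scene -0.1287547070215629 [-0.15262979 -0.34625333  1.63978323]
top -0.0011384812398997572 [-0.07058687  0.51999991  1.00508701]
{'clock': 0.1, 'joint_positions': array([ 1.52519786,  0.50176879, -0.42682085,  1.5513381 ,  0.2207794 ,
        1.13830842, -0.210326  ]), 'qd': array([-3.28143824e-06,  6.73753726e-04,  5.94282957e-05, -2.07165374e-03,
        5.79413044e-04, -1.86345273e-04, -2.94017764e-04]), 'joint_efforts': array([-1.10175647e-02, -5.70808089e+01, -5.83875686e+00, -2.81746906e+01,
        1.04029922e-02,  5.65381633e-03, -2.46777506e-05]), 'eef_pos': array([ 0.19733045, -0.61866486,  0.23035809]), 'tool_rot': array([[ 9.52692168e-01,  3.03936550e-01, -4.53770145e-04],
       [ 3.03936876e-01, -9.52690632e-01,  1.71347877e-03],
       [ 8.84862609e-05, -1.77033529e-03, -9.99998429e-01]]), 'force': array([ 0.56321515,  0.66060391, -0.0806187 ]), 'wrist_torque': array([0.0143094 , 0.02752309, 0.04405397]), 'grasp_force': 0.0, 'grip_width': 0.08571983358142643}
```

View pics/top1.png

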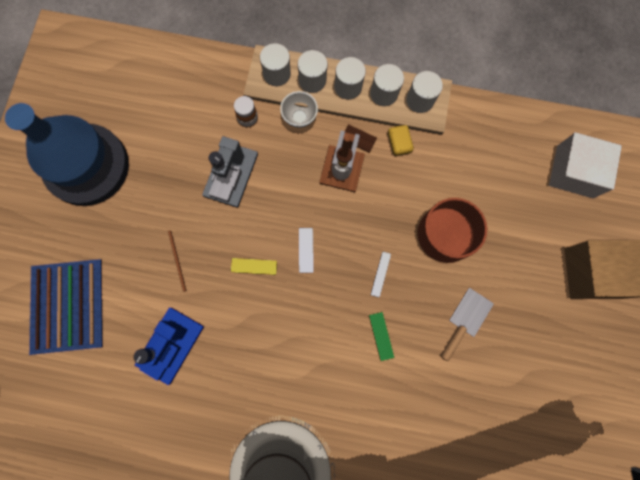

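View pics/scene1.png

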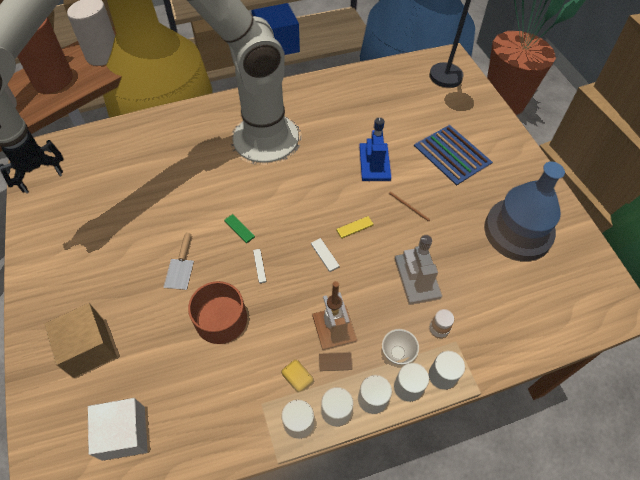

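The top view shows two white bars, a wide one at (306,250) and a narrow one at (381,274). It also shows the grey gauge at (230,172), the crock at (453,230), and the brush and stand at (344,160). The bowl is at (299,110) and the jar at (245,110). The green and yellow bars and the blue gauge are decoys.

```bash
python3 - <<'E'
from h import *
from scipy.optimize import least_squares
D={n:np.load(f'/tmp/{n}.npz') for n in('top','scene')}
W=D['top']['W'];px=D['top']['px'].astype(int)
def rect(m,W,name):
    p=W[m][:,:2]*1000
    r=cv2.minAreaRect(p.astype(np.float32)); b=cv2.boxPoints(r)
    print(name,m.sum(),'c',np.round(r[0],1),'size',np.round(r[1],1),'ang',round(r[2],1),'z',np.round(np.nanmedian(W[m][:,2])*1000,1)); return b
def reg(u0,u1,v0,v1):
    m=np.zeros((480,640),bool);m[v0:v1,u0:u1]=1;return m
white=(px.min(-1)>150)
rect(reg(290,325,220,280)&white,W,'barwide')
rect(reg(365,400,245,305)&white,W,'barnarrow')
# scene check for bars
Ws=D['scene']['W'];ps=D['scene']['px'].astype(int);ws=ps.min(-1)>150
rect(reg(305,345,235,275)&ws,Ws,'s wide');rect(reg(248,272,245,285)&ws,Ws,'s narrow')
# crock rim
for n,R_ in(('top',reg(405,500,190,275)),('scene',reg(180,255,275,350))):
    w=D[n]['W'];m=R_&(w[...,2]>.078)&(w[...,2]<.092)
    p=w[m][:,:2]
    f=least_squares(lambda a:np.hypot(p[:,0]-a[0],p[:,1]-a[1])-.065,p.mean(0),loss='soft_l1',f_scale=.003)
    print('crock',n,f.x,m.sum(),w[m][:,2].mean())
# stand
for n,R_ in(('top',reg(315,380,120,195)),('scene',reg(305,360,275,355))):
    w=D[n]['W'];z=w[...,2]
    rect(R_&(z>.008)&(z<.016),w,'standbase '+n)
    m=R_&(z>.20);print('brush top',n,m.sum(),np.nanmean(w[m],0) if m.any() else'')
    m=R_&(z>.12)&(z<.135);print('fork',m.sum(),np.nanmean(w[m],0)); 
    if m.any():rect(m,w,'fork')
for n,R_ in(('top',reg(195,265,130,212)),('scene',reg(390,445,230,310))):
    w=D[n]['W'];z=w[...,2]
    rect(R_&(z>.014)&(z<.022),w,'gauge base '+n)
    rect(R_&(z>.036)&(z<.044),w,'anvil '+n)
    m=R_&(z>.160);rect(m,w,'knob top'); 
    m=R_&(z>.100)&(z<.120);rect(m,w,'arm top')
for n,R_ in(('top',reg(230,260,95,128)),):
    w=D[n]['W'];m=R_&(w[...,2]>.06);print('jar',np.nanmean(w[m],0))
c=W[110,299];print('bowl',c)
E
```

```text
barwide 614 c [482.6  41.1] size [102.2  28.5] ang 12.8 z 9.4
barnarrow 374 c [ 461.  -140.4] size [ 20.8 102.8] ang 84.4 z 9.3
s wide 370 c [479.9  41.6] size [110.9  31.6] ang 12.4 z 7.4
s narrow 232 c [ 461.2 -138.7] size [ 19.2 107.4] ang 84.5 z 7.6
crock top [ 0.5826277 -0.2732267] 622 0.08527285525899614
crock scene [ 0.58510058 -0.27358198] 463 0.08350831285239091
standbase top 990 c [739.9 -13.3] size [100.8 202.3] ang 79.6 z 12.6
brush top top 66 [ 0.68050728 -0.00433481  0.21690774]
fork 409 [ 0.69362124 -0.00489914  0.12798915]
fork 409 c [697.9  -4.9] size [41.4 79.7] ang 87.0 z 127.5
standbase scene 609 c [668.3   5.1] size [107.4 203.4] ang 72.0 z 11.2
brush top scene 55 [ 0.68549006 -0.00406792  0.21546352]
fork 349 [ 0.69772099 -0.00532928  0.12653707]
fork 349 c [699.4  -4.2] size [42.7 81. ] ang 86.7 z 126.0
gauge base top 741 c [627.2 254.6] size [ 90.8 145.5] ang 83.3 z 18.7
anvil top 498 c [615.9 255.4] size [ 53.9 116.6] ang 84.3 z 40.9
knob top 155 c [609.5 256.3] size [26.1 28.4] ang 55.4 z 167.4
arm top 500 c [635.2 253.5] size [40.7 85. ] ang 81.7 z 115.5
gauge base scene 622 c [629.  253.2] size [ 91.5 147.4] ang 83.8 z 17.3
anvil scene 222 c [618.9 246.2] size [124.2  41.9] ang 0.7 z 39.7
knob top 105 c [609.6 256.1] size [29.6 26.3] ang 7.8 z 165.9
arm top 412 c [636.2 253. ] size [41.1 87. ] ang 84.7 z 113.7
jar [0.7780795  0.24785121 0.07045432]
bowl [0.82368074 0.12619448 0.00531519]
```

Emit:
servo_tool(
  series=[
    [1,[0,0,0.035],0],
    [1,[0,0,0.035],0],
    [1,[0.0347,0.0439,0],-1.5],
    [1,[0.0347,0.0439,0],-1.5],
    [1,[0.0347,0.0439,0],-1.5],
    [1,[0.0347,0.0439,0],-1.5],
    [1,[0.0347,0.0439,0],-1.5],
    [1,[0.0347,0.0439,0],-1.5],
    [1,[0.0347,0.0439,0],-1.5],
    [1,[0.0347,0.0439,0],-1.5],
    [1,[0.0347,0.0439,0],-1.5],
    [1,[0.0347,0.0439,0],-1.5],
    [1,[0.0347,0.0439,0],-1.5],
    [1,[0.0347,0.0439,0],-1.5],
    [1,[0.0347,0.0439,0],-1.5],
    [1,[0.0347,0.0439,0],-1.5],
    [1,[0,0,0],0],
    [1,[0,0,0],0],
  ],
  grip_force=50,
)

```text
clock: 2.35
eef_pos: [0.683, -0.0048, 0.3004]
tool_rot: [[0.998, -0.057, -0.002], [-0.057, -0.998, -0.001], [-0.002, 0.001, -1.0]]
force: [0.2, -0.4, 1.0]
grip_width: 0.0853
grasp_force: 0.0
```

```bash
python3 - <<'E'
from h import *
c=shot('wrist','w1.png');np.savez('/tmp/w1',W=pts(c))
s=bot.sense();print(s['eef_pos'],s['tool_rot'].round(3),s['joint_positions'].round(2))
E
```

```text
[ 0.68286059 -0.0060983   0.30067455] [[ 0.998 -0.059 -0.001]
 [-0.059 -0.998 -0.001]
 [-0.001  0.001 -1.   ]] [ 0.39  0.55 -0.65  1.37  0.33  1.33 -1.9 ]
```

View pics/w1.png

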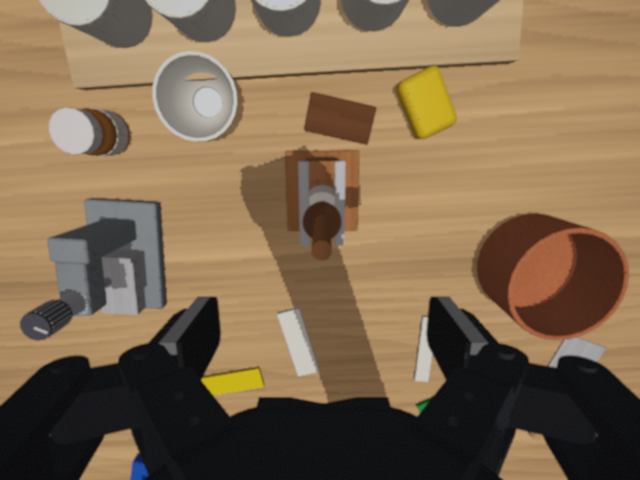

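The wrist view shows the brush handle between the fingers, with its top at (320,245). It also shows both bars at (297,342) and (423,350), and the gauge on the left. Next I check the handle axis and stand yaw from close up.

```bash
python3 - <<'E'
from h import *
W=np.load('/tmp/w1.npz')['W'];z=W[...,2]
m=np.zeros((480,640),bool);m[150:265,280:365]=1
for a,b in((.215,.225),(.15,.21),(.12,.128),(.01,.014)):
    k=m&(z>a)&(z<b);p=W[k]
    if k.sum()>5:
        r=cv2.minAreaRect((p[:,:2]*1000).astype(np.float32));print(a,k.sum(),p.mean(0).round(4),p.min(0).round(3),p.max(0).round(3),np.round(r[0],1),np.round(r[1],1),round(r[2],1))
E
```

```text
0.215 360 [ 0.683  -0.0034  0.22  ] [ 0.675 -0.01   0.215] [0.69  0.003 0.222] [682.5  -3.3] [12.8 14. ] 86.2
0.15 301 [ 0.6879 -0.0038  0.1832] [ 0.683 -0.01   0.151] [0.69  0.003 0.21 ] [686.6  -3.7] [13.7  6. ] 85.8
0.12 1475 [ 0.7037 -0.0047  0.1251] [ 0.658 -0.027  0.12 ] [0.737 0.019 0.128] [697.4  -4.1] [42.  77.5] 86.9
0.01 2652 [ 0.7028 -0.005   0.0122] [ 0.643 -0.051  0.01 ] [0.746 0.043 0.014] [694.4  -4.1] [90.3 99. ] 86.8
```

Emit:
servo_tool(
  series=[
    [1,[0,0.002,-0.03],0],
    [1,[0,0,-0.04],0],
    [1,[0,0,-0.04],0],
    [1,[0,0,-0.029],0],
    [1,[0,0,0],0],
    [-1,[0,0,0],0],
    [-1,[0,0,0],0],
    [-1,[0,0,0],0],
    [-1,[0,0,0],0],
    [-1,[0,0,0],0],
    [-1,[0,0,0],0],
    [-1,[0,0,0],0],
  ],
  grip_force=50,
)

```text
clock: 3.9
eef_pos: [0.6838, -0.0029, 0.163]
tool_rot: [[0.998, -0.058, 0.001], [-0.058, -0.998, -0.0], [0.001, 0.0, -1.0]]
force: [-1.4, -1.9, 4.9]
grip_width: 0.0128
grasp_force: 48.7
```

Emit:
servo_tool(
  series=[
    [-1,[0,0,0.007],0],
    [-1,[0,0,0.007],0],
    [-1,[-0.024,0.0013,0],0],
    [-1,[-0.024,0.0013,0],0],
    [-1,[-0.024,0.0013,0],0],
    [-1,[0,0,0.04],10],
    [-1,[0,0,0.04],10],
    [-1,[-0.0035,-0.029,0],10],
    [-1,[-0.0035,-0.029,0],10],
    [-1,[-0.0035,-0.029,0],10],
    [-1,[-0.0035,-0.029,0],10],
    [-1,[-0.0035,-0.029,0],10],
    [-1,[-0.0035,-0.029,0],10],
    [-1,[-0.0035,-0.029,0],10],
    [-1,[-0.0035,-0.029,0],10],
    [-1,[0,0,0],10],
    [-1,[0,0,0],10],
    [-1,[0,0,0],10],
    [-1,[0,0,0],10],
    [-1,[0,0,0],10],
  ],
)

```text
clock: 6.4
eef_pos: [0.5833, -0.2308, 0.2564]
tool_rot: [[-0.839, 0.544, -0.0], [0.544, 0.839, -0.0], [0.0, -0.0, -1.0]]
force: [-0.1, 0.5, -0.8]
grip_width: 0.0127
grasp_force: 48.7
```

```bash
python3 - <<'E'
from h import *
c=shot('scene','s2.png');W=pts(c);z=W[...,2]
s=bot.sense();print(s['eef_pos'],s['joint_positions'].round(2),s['grip_width'])
# brush points below the hand
e=s['eef_pos'];d=np.hypot(W[...,0]-e[0],W[...,1]-e[1])
for a,b in((.10,.115),(.115,.13),(.13,.145),(.145,.16),(.16,.18),(.18,.19),(.19,.2),(.2,.22)):
    k=(d<.05)&(z>a)&(z<b);p=W[k]
    if k.sum(): print(a,k.sum(),p.mean(0).round(3),p.min(0).round(3),p.max(0).round(3))
# bars still in place?
px=c['pixels'].astype(int)
cv2.imwrite('pics/s2c.png',cv2.resize(c['pixels'][180:380,120:470,::-1],None,fx=2,fy=2,interpolation=3))
E
```

```text
[ 0.58319894 -0.23094539  0.25618151] [ 1.11  0.71 -1.21  1.57  0.68  1.34  0.82] 0.012348474024261659
0.1 8 [ 0.602 -0.231  0.114] [ 0.594 -0.252  0.112] [ 0.606 -0.213  0.115]
0.115 51 [ 0.602 -0.229  0.123] [ 0.588 -0.252  0.115] [ 0.608 -0.209  0.13 ]
0.13 47 [ 0.603 -0.232  0.138] [ 0.587 -0.256  0.13 ] [ 0.609 -0.212  0.145]
0.145 85 [ 0.601 -0.23   0.152] [ 0.579 -0.255  0.145] [ 0.608 -0.208  0.16 ]
0.16 188 [ 0.593 -0.232  0.171] [ 0.571 -0.254  0.16 ] [ 0.607 -0.21   0.18 ]
0.18 42 [ 0.591 -0.232  0.186] [ 0.583 -0.244  0.18 ] [ 0.598 -0.22   0.19 ]
0.19 17 [ 0.59  -0.23   0.192] [ 0.583 -0.239  0.19 ] [ 0.597 -0.22   0.198]
0.2 15 [ 0.595 -0.234  0.218] [ 0.582 -0.248  0.214] [ 0.602 -0.216  0.22 ]
```

View pics/s2c.png

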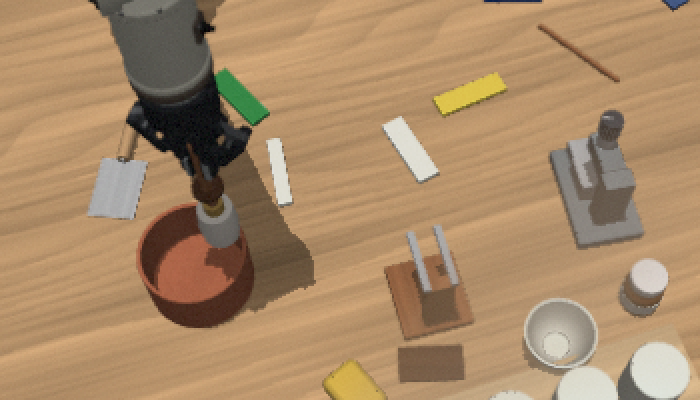

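The brush hangs upright over the crock's wall, in line with the tool, and the bars have not moved.

Emit:
servo_tool(
  series=[
    [-1,[0.001,-0.0015,-0.024],0],
    [-1,[0,0,-0.024],0],
    [-1,[0,0,-0.024],0],
    [-1,[0,0,-0.024],0],
    [-1,[0,0,0],0],
    [-1,[0,0,0],0],
    [-1,[0,0,0.027],0],
    [-1,[0,0,0.027],0],
    [-1,[0,0,0],0],
    [-1,[0,0,0],0],
    [-1,[0,0,-0.027],0],
    [-1,[0,0,-0.027],0],
    [-1,[0,0,0],0],
    [-1,[0,0,0],0],
  ],
)

```text
clock: 8.2
eef_pos: [0.5847, -0.232, 0.1607]
tool_rot: [[-0.836, 0.549, 0.0], [0.549, 0.836, 0.001], [0.0, 0.001, -1.0]]
force: [0.6, 0.1, -1.1]
grip_width: 0.0125
grasp_force: 48.7
```

Emit:
servo_tool(
  series=[
    [-1,[0,0,0.027],0],
    [-1,[0,0,0.027],0],
    [-1,[0,0,0],0],
    [-1,[0,0,0],0],
    [-1,[0,0,0],0],
  ],
)

```text
clock: 8.82
eef_pos: [0.5837, -0.2323, 0.2133]
tool_rot: [[-0.836, 0.549, -0.002], [0.549, 0.836, 0.0], [0.001, -0.001, -1.0]]
force: [-0.3, -0.5, -0.1]
grip_width: 0.0127
grasp_force: 48.7
```

Emit:
servo_tool(
  series=[
    [-1,[0,0,0.022],0],
    [-1,[0,0,0.022],0],
    [-1,[0.0034,0.029,0],10],
    [-1,[0.0034,0.029,0],10],
    [-1,[0.0034,0.029,0],10],
    [-1,[0.0034,0.029,0],0],
    [-1,[0.0034,0.029,0],0],
    [-1,[0.0034,0.029,0],0],
    [-1,[0.0034,0.029,0],0],
    [-1,[0.0034,0.029,0],0],
    [-1,[0,0,-0.04],0],
    [-1,[0,0,-0.039],0],
    [-1,[0,0,0],0],
    [-1,[0,0,0],0],
  ],
)

```text
clock: 10.58
eef_pos: [0.6128, 0.0002, 0.1817]
tool_rot: [[-0.998, 0.058, 0.002], [0.058, 0.998, 0.001], [-0.002, 0.001, -1.0]]
force: [0.3, 0.2, -0.3]
grip_width: 0.013
grasp_force: 48.9
```

Emit:
servo_tool(
  series=[
    [-1,[0.024,-0.0012,0],0],
    [-1,[0.024,-0.0012,0],0],
    [-1,[0.0225,-0.0013,0],0],
    [-1,[0,0,0],0],
    [-1,[0,0,-0.009],0],
    [-1,[0,0,-0.008],0],
    [-1,[0,0,0],0],
    [-1,[0,0,0],0],
    [-0.5,[0,0,0],0],
    [-0.2,[0,0,0],0],
    [0,[0,0,0],0],
    [0.2,[0,0,0],0],
    [0.2,[0,0,0],0],
    [0.2,[0,0,0.03],0],
    [0.2,[0,0,0.05],0],
    [0.2,[0,0,0.05],0],
  ],
)

```text
clock: 12.58
eef_pos: [0.6818, -0.004, 0.2934]
tool_rot: [[-0.998, 0.057, -0.001], [0.057, 0.998, 0.0], [0.001, 0.0, -1.0]]
force: [0.9, -0.4, 0.9]
grip_width: 0.0514
grasp_force: 0.0
```

```bash
python3 - <<'E'
from h import *
s=bot.sense();print(s['eef_pos'],s['joint_positions'].round(2),s['grip_width'])
c=shot('scene','s3.png');W=pts(c);z=W[...,2]
def reg(u0,u1,v0,v1):
    m=np.zeros((480,640),bool);m[v0:v1,u0:u1]=1;return m
R=reg(305,360,275,355)
for a,b in((.05,.07),(.19,.225)):
    k=R&(z>a)&(z<b);p=W[k]
    if k.sum(): print(a,k.sum(),p.mean(0).round(3),p.min(0).round(3),p.max(0).round(3))
t=shot('top','t3.png');W=pts(t);px=t['pixels'].astype(int);w=px.min(-1)>150
for R in (reg(275,345,205,300),reg(355,420,235,310)):
    m=(R&w).astype(np.uint8);n,l,st,_=cv2.connectedComponentsWithStats(m);i=1+st[1:,4].argmax();p=W[l==i]
    r=cv2.minAreaRect((p[:,:2]*1000).astype(np.float32));print(np.round(r[0],1),np.round(r[1],1),round(r[2],1))
cv2.imwrite('pics/t3c.png',cv2.resize(t['pixels'][110:320,180:500,::-1],None,fx=2.4,fy=2.4,interpolation=3))
E
```

```text
[ 0.68182146 -0.00396787  0.29341503] [ 0.67  0.79 -1.24  1.37  0.74  1.48  0.98] 0.05142619894707876
0.05 88 [ 0.718 -0.013  0.06 ] [ 0.672 -0.027  0.05 ] [0.74  0.014 0.07 ]
0.19 67 [ 0.686 -0.004  0.211] [ 0.676 -0.011  0.191] [0.692 0.003 0.224]
[nan nan] [nan  0.] nan
[ 485.2 -141.9] [20.1 54.8] 81.5
```

View pics/t3c.png

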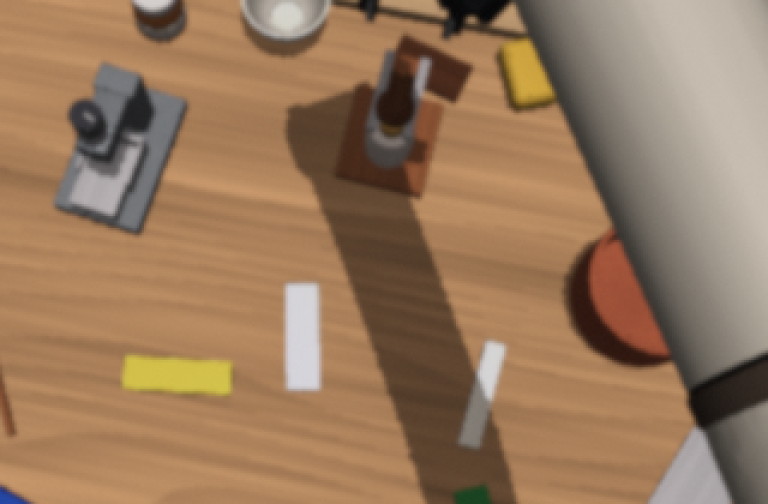

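The brush hangs in the fork and both bars are where they were. Going over the narrow bar.

Emit:
servo_tool(
  series=[
    [0.2,[-0.043,-0.022,0],-2.3],
    [0.2,[-0.043,-0.022,0],0],
    [0.2,[-0.043,-0.022,0],0],
    [0.2,[-0.043,-0.022,0],0],
    [0.2,[-0.043,-0.022,0],0],
    [0.2,[-0.043,-0.022,0],0],
    [0.2,[0,0,-0.05],0],
    [0.2,[0,0,-0.05],0],
    [0.2,[0,0,-0.04],0],
    [0.2,[0,0,0],0],
    [0.2,[0,0,0],0],
  ],
)

```text
clock: 14.05
eef_pos: [0.4252, -0.1354, 0.1535]
tool_rot: [[-0.995, 0.096, 0.002], [0.096, 0.995, 0.0], [-0.002, 0.0, -1.0]]
force: [-0.5, -0.4, 1.6]
grip_width: 0.0514
grasp_force: 0.0
```

```bash
python3 - <<'E'
from h import *
s=bot.sense();print(s['eef_pos'],s['tool_rot'][:,1].round(3),s['joint_positions'].round(2),s['grip_width'])
c=shot('wrist','w4.png');W=pts(c);z=W[...,2];px=c['pixels'].astype(int)
hsv=cv2.cvtColor(c['pixels'],cv2.COLOR_RGB2HSV)
m=((hsv[...,1]<60)&(hsv[...,2]>90)&(z>.003)&(z<.014)).astype(np.uint8);n,l,st,_=cv2.connectedComponentsWithStats(m)
for i in range(1,n):
    if st[i,4]>300:
        p=W[l==i];r=cv2.minAreaRect((p[:,:2]*1000).astype(np.float32));print(st[i],np.round(r[0],1),np.round(r[1],1),round(r[2],1))
E
```

```text
[ 0.42515152 -0.13539483  0.15353568] [0.096 0.995 0.   ] [ 1.26  0.49 -1.22  2.1   0.58  0.95  1.19] 0.05139464257037073
[  34  182   84  114 4382] [ 415.9 -354.4] [65.5 89.9] 67.0
[ 312  208   24  113 2547] [ 459.9 -137.6] [ 20.  104.5] 84.6
[ 499  211   55  116 4163] [481.4  41.9] [105.1  32.2] 12.0
```

View pics/w4.png

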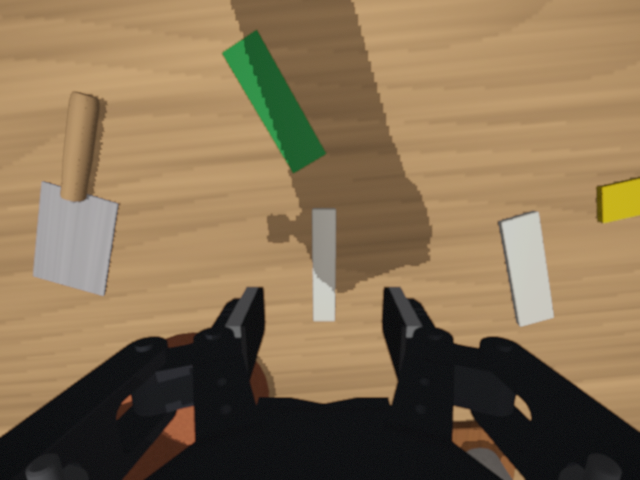

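Emit:
servo_tool(
  series=[
    [0.1,[-0.0015,0.0003,-0.05],0],
    [0,[0,0,-0.05],0],
    [0,[0,0,-0.035],0],
    [-0.1,[0,0,-0.01],0],
    [-0.1,[0,0,0],0],
    [-0.1,[0,0,0],0],
  ],
  grip_force=40,
)

```text
clock: 14.85
eef_pos: [0.4241, -0.1361, 0.0089]
tool_rot: [[-0.995, 0.098, 0.003], [0.098, 0.995, -0.001], [-0.003, -0.001, -1.0]]
force: [-0.3, 0.8, 0.3]
grip_width: 0.0385
grasp_force: 0.0
```

Emit:
servo_tool(
  series=[
    [-0.1,[0,0,-0.006],0],
    [-0.1,[0,0,0],0],
    [-1,[0,0,0],0],
    [-1,[0,0,0],0],
    [-1,[0,0,0],0],
    [-1,[0,0,0],0],
    [-1,[0,0,0],0],
  ],
  grip_force=40,
)

```text
clock: 15.72
eef_pos: [0.4227, -0.1357, 0.0016]
tool_rot: [[-0.995, 0.097, 0.0], [0.097, 0.995, -0.001], [-0.0, -0.001, -1.0]]
force: [-1.4, 0.1, 6.5]
grip_width: 0.0184
grasp_force: 39.5
```

Emit:
servo_tool(
  series=[
    [-1,[0,0,0.03],0],
    [-1,[0,0,0.05],0],
    [-1,[0,0,0.02],-0.9],
    [-1,[0.003,0.0513,0],0],
    [-1,[0.003,0.0513,0],0],
    [-1,[0.003,0.0513,0],0],
    [-1,[0.003,0.0513,0],0],
    [-1,[0.003,0.0513,0],0],
    [-1,[0.003,0.0513,0],0],
    [-1,[0.003,0.0513,0],0],
    [-1,[0.003,0.0513,0],0],
    [-1,[0,0,-0.03],0],
    [-1,[0,0,-0.025],0],
    [-1,[0,0,0],0],
    [-1,[0,0,0],0],
  ],
)

```text
clock: 17.6
eef_pos: [0.4467, 0.2751, 0.0469]
tool_rot: [[-0.994, 0.113, 0.0], [0.113, 0.994, 0.001], [-0.0, 0.001, -1.0]]
force: [0.4, -0.6, 0.1]
grip_width: 0.0184
grasp_force: 39.4
```

```bash
cat >> h.py <<'E'
G=np.array([.6095,.2562]);gy=np.radians(-6.5)
U=np.array([np.cos(gy),np.sin(gy)]);V=np.array([-U[1],U[0]])
def st():
    s=bot.sense();e=s['eef_pos'];d=e[:2]-G
    print('t',round(s['clock'],2),'eef',e.round(4),'gauge xy',(d@U).round(4),(d@V).round(4),'yaw y',np.degrees(np.arctan2(s['tool_rot'][1,1],s['tool_rot'][0,1])).round(2),'w',round(s['grip_width'],4),'q',s['joint_positions'].round(2),'F',s['force'].round(1))
    return s
E
python3 - <<'E'
from h import *
st()
c=shot('scene','s5.png');np.savez('/tmp/s5',W=pts(c))
cv2.imwrite('pics/s5c.png',cv2.resize(c['pixels'][150:330,290:490,::-1],None,fx=3.3,fy=3.3,interpolation=3))
W=pts(c);h=cv2.cvtColor(c['pixels'],cv2.COLOR_RGB2HSV)
s=bot.sense();e=s['eef_pos']
d=W[...,:2]-e[:2];a=d@U;b=d@V
m=(a>.02)&(a<.11)&(abs(b)<.03)&(W[...,2]>.035)&(W[...,2]<.07)&(h[...,2]>100)
p=W[m];r=cv2.minAreaRect((p[:,:2]*1000).astype(np.float32));print(m.sum(),np.round(r[0],1),np.round(r[1],1),round(r[2],1),'z',np.percentile(p[:,2],[5,50,95]),'far end ahead',np.percentile(a[m],[1,99]),np.percentile(b[m],[1,50,99]))
A=np.c_[a[m],b[m],np.ones(m.sum())];print(np.linalg.lstsq(A,p[:,2],rcond=None)[0])
E
```

```text
t 17.6 eef [0.4467 0.2751 0.0469] gauge xy -0.1638 0.0004 yaw y 83.5 w 0.0184 q [ 0.11  0.73 -0.93  1.98  0.79  0.84  0.2 ] F [ 0.4 -0.6  0.1]
178 [511.9 266.2] [22.7 88.5] 84.8 z [0.04726584 0.05195214 0.05669247] far end ahead [0.02264848 0.09157733] [-0.01213908 -0.00238752  0.00918947]
[-0.02702684 -0.00249774  0.05356325]
```

View pics/s5c.png

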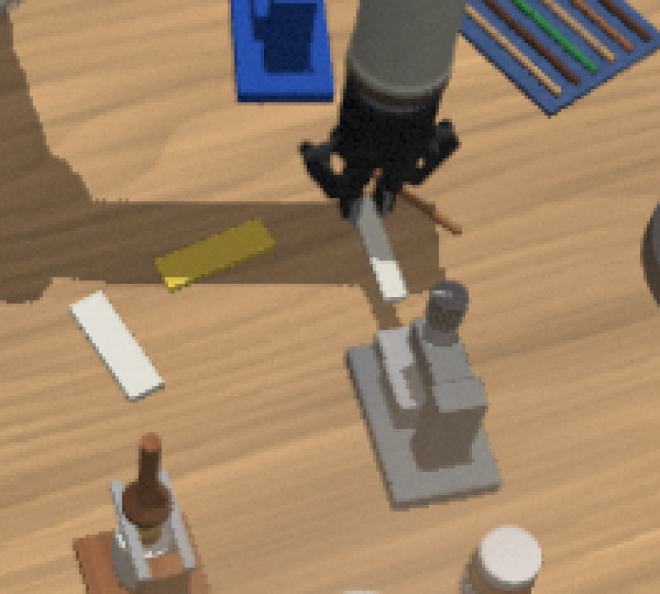

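Emit:
servo_tool(
  series=[
    [-1,[0.0149,-0.0017,-0.0015],0],
    [-1,[0.0149,-0.0017,0],0],
    [-1,[0.0149,-0.0017,0],0],
    [-1,[0.0149,-0.0017,0],0],
    [-1,[0.0149,-0.0017,0],0],
    [-1,[0.0149,-0.0017,0],0],
    [-1,[0,0,0],0],
    [-1,[0,0,0],0],
  ],
)

```text
clock: 18.65
eef_pos: [0.5353, 0.2648, 0.0447]
tool_rot: [[-0.994, 0.113, -0.001], [0.113, 0.994, 0.0], [0.001, 0.0, -1.0]]
force: [-0.2, 0.4, -0.9]
grip_width: 0.0185
grasp_force: 39.4
```

```bash
python3 - <<'E'
from h import *
st()
c=shot('scene','s6.png');W=pts(c);h=cv2.cvtColor(c['pixels'],cv2.COLOR_RGB2HSV)
d=W[...,:2]-G;a=d@U;b=d@V
m=(a>-.05)&(a<.03)&(abs(b)<.018)&(W[...,2]>.035)&(W[...,2]<.07)&(h[...,2]>120)
cv2.imwrite('pics/s6c.png',cv2.resize(c['pixels'][200:320,370:470,::-1],None,fx=5,fy=5,interpolation=3))
t=shot('top');cv2.imwrite('pics/t6c.png',cv2.resize(t['pixels'][130:230,180:290,::-1],None,fx=5,fy=5,interpolation=3))
E
```

```text
t 18.65 eef [0.5353 0.2648 0.0447] gauge xy -0.0747 0.0001 yaw y 83.52 w 0.0185 q [ 0.14  0.82 -0.9   1.8   0.79  0.93  0.34] F [-0.2  0.4 -0.9]
```

View pics/s6c.png

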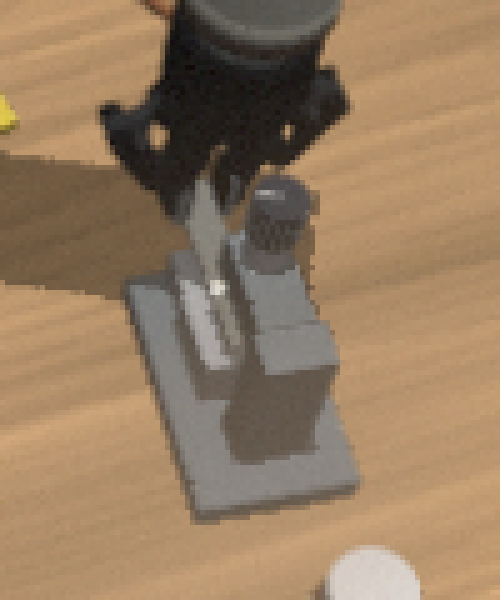

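Emit:
servo_tool(
  series=[
    [-1,[0,0,-0.0035],0],
    [-1,[0,0,0],0],
    [-0.4,[0,0,0],0],
    [-0.2,[0,0,0],0],
    [0,[0,0,0],0],
    [0,[0,0,0],0],
    [0,[-0.0175,0.002,0],0],
    [0,[-0.0175,0.002,0],0],
    [0.1,[0,0,0.05],0],
    [0.2,[0,0,0.05],10],
    [0.2,[0,0,0.05],10],
    [0.2,[0,0,0.05],10],
    [0.2,[0,0,0],10],
    [0.2,[0,0,0],0],
  ],
)

```text
clock: 20.5
eef_pos: [0.5006, 0.2685, 0.2413]
tool_rot: [[-0.835, -0.551, 0.0], [-0.551, 0.835, -0.0], [-0.0, -0.0, -1.0]]
force: [-0.0, 0.6, -0.4]
grip_width: 0.0511
grasp_force: 0.0
```

```bash
python3 - <<'E'
from h import *
st()
c=shot('wrist','w7.png');W=pts(c);z=W[...,2]
d=W[...,:2]-G;a=d@U;b=d@V;h=cv2.cvtColor(c['pixels'],cv2.COLOR_RGB2HSV)
m=(a>-.12)&(a<.03)&(abs(b)<.016)&(z>.03)&(z<.055)
p=W[m];A=np.c_[a[m],b[m],np.ones(m.sum())];print(m.sum(),np.linalg.lstsq(A,p[:,2],rcond=None)[0],np.percentile(a[m],[1,99]))
m=(a>-.1)&(a<-.055)&(abs(b)<.03)&(z>.03)&(z<.06);print('near part',m.sum(),np.percentile(a[m],[1,99]) if m.any() else'',np.percentile(b[m],[1,50,99]) if m.any() else '',np.median(z[m]))
m=(np.hypot(a,b)<.03)&(z>.160)&(z<.175)
if m.any():
    p=W[m];r=cv2.minAreaRect((p[:,:2]*1000).astype(np.float32));print('knob',m.sum(),r)
E
```

```text
t 20.5 eef [0.5006 0.2685 0.2413] gauge xy -0.1096 -0.0001 yaw y 123.43 w 0.0511 q [ 0.36  0.65 -1.28  1.73  0.66  1.27  1.07] F [-0.   0.6 -0.4]
2096 [-0.05875326  0.10445762  0.04320374] [-0.08905207  0.01293759]
near part 690 [-0.08929918 -0.05556327] [-0.00926112  0.00028467  0.01044456] 0.04809786034046967
```

View pics/w7.png

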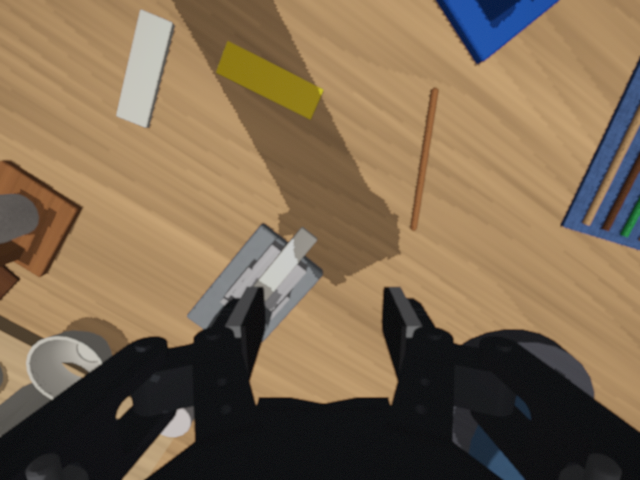

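The bar lies flat on the anvil, with its near end at gauge x -89 mm and its top at 48 mm. Next is the knob.

Emit:
servo_tool(
  series=[
    [0.2,[0.0363,-0.0041,0],0],
    [0.2,[0.0363,-0.0041,0],0],
    [0.2,[0.0363,-0.0041,0],0],
    [0.2,[0,0,0],0],
    [0.2,[0,0,-0.05],0],
    [0.2,[0,0,-0.05],0],
    [0.2,[0,0,-0.005],0],
    [0.2,[0,0,0],0],
    [-1,[0,0,0],0],
    [-1,[0,0,0],0],
    [-1,[0,0,0],0],
    [-1,[0,0,0],0],
    [-1,[0,0,0],0],
  ],
  grip_force=30,
)

```text
clock: 22.18
eef_pos: [0.6104, 0.258, 0.139]
tool_rot: [[-0.834, -0.552, 0.003], [-0.552, 0.834, 0.003], [-0.004, 0.001, -1.0]]
force: [-1.5, 1.0, 6.4]
grip_width: 0.027
grasp_force: 29.9
```

Emit:
servo_tool(
  series=[
    [-1,[0,0,0],-10],
    [-1,[0,0,0],-10],
    [-1,[0,0,0],-10],
    [-1,[0,0,0],-10],
    [-1,[0,0,0],-10],
    [-1,[0,0,0],-10],
    [-1,[0,0,0],-10],
    [-1,[0,0,0],-10],
    [-1,[0,0,0],-10],
    [-1,[0,0,0],-10],
    [-1,[0,0,0],-10],
    [-1,[0,0,0],-10],
    [-1,[0,0,0],-10],
    [-1,[0,0,0],-10],
    [-1,[0,0,0],-10],
    [-1,[0,0,0],0],
    [-1,[0,0,0],0],
    [-1,[0,0,0],0],
  ],
)

```text
clock: 24.42
eef_pos: [0.6097, 0.2573, 0.1389]
tool_rot: [[0.445, 0.895, 0.001], [0.895, -0.445, 0.001], [0.001, 0.001, -1.0]]
force: [-4.8, -1.3, 9.9]
grip_width: 0.027
grasp_force: 30.2
```

```bash
python3 - <<'E'
from h import *
s=st();print(s['wrist_torque'].round(3))
E
```

```text
t 24.43 eef [0.6097 0.2573 0.1389] gauge xy 0.0001 0.0011 yaw y -26.45 w 0.027 q [-0.05  0.65 -0.57  1.59  0.39  1.02 -1.19] F [-4.8 -1.3  9.9]
[-0.278  1.054  0.031]
```

Emit:
servo_tool(
  series=[
    [-1,[0,0,0],-10],
    [-1,[0,0,0],-10],
  ],
)

```text
clock: 24.68
eef_pos: [0.6096, 0.2574, 0.139]
tool_rot: [[0.729, 0.685, 0.001], [0.685, -0.729, 0.001], [0.001, -0.0, -1.0]]
force: [-4.2, -0.7, 9.5]
grip_width: 0.0273
grasp_force: 30.2
```

```bash
python3 - <<'E'
from h import *
s=st();print(s['wrist_torque'].round(3))
c=shot('scene');cv2.imwrite('pics/s8c.png',cv2.resize(c['pixels'][200:320,370:470,::-1],None,fx=5,fy=5,interpolation=3))
E
```

```text
t 24.68 eef [0.6096 0.2574 0.139 ] gauge xy -0.0 0.0012 yaw y -46.78 w 0.0273 q [-0.1   0.63 -0.49  1.59  0.33  1.   -1.51] F [-4.2 -0.7  9.5]
[-0.259  1.099  0.038]
```

View pics/s8c.png

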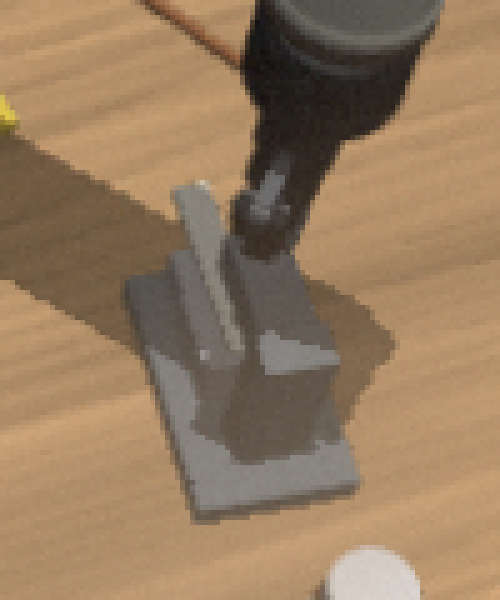

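Emit:
servo_tool(
  series=[
    [-1,[0,0,0],0],
    [-1,[0,0,0],0],
    [-1,[0,0,0],10],
    [-1,[0,0,0],10],
    [-1,[0,0,0],10],
    [-1,[0,0,0],10],
    [-1,[0,0,0],10],
    [-1,[0,0,0],10],
  ],
)

```text
clock: 25.72
eef_pos: [0.6101, 0.2572, 0.139]
tool_rot: [[-0.239, 0.971, 0.002], [0.971, 0.239, 0.001], [0.0, 0.002, -1.0]]
force: [-2.9, 0.8, 8.2]
grip_width: 0.0273
grasp_force: 30.1
```

```bash
python3 - <<'E'
from h import *
s=st();print(s['wrist_torque'].round(3))
E
```

```text
t 25.73 eef [0.6101 0.2572 0.139 ] gauge xy 0.0004 0.0011 yaw y 13.84 w 0.0273 q [ 0.05  0.69 -0.73  1.59  0.51  1.05 -0.57] F [-2.9  0.8  8.2]
[-0.219  0.835 -0.01 ]
```

Emit:
servo_tool(
  series=[
    [-1,[0,0,0],10],
    [-1,[0,0,0],10],
    [-1,[0,0,0],10],
    [-1,[0,0,0],10],
    [-1,[0,0,0],10],
    [-1,[0,0,0],10],
    [-1,[0,0,0],10],
  ],
)

```text
clock: 26.6
eef_pos: [0.6105, 0.2577, 0.139]
tool_rot: [[-0.994, 0.107, 0.003], [0.107, 0.994, 0.002], [-0.003, 0.002, -1.0]]
force: [-1.4, 0.9, 6.6]
grip_width: 0.0273
grasp_force: 29.9
```

```bash
python3 - <<'E'
from h import *
s=st();print(s['wrist_torque'].round(3))
E
```

```text
t 26.6 eef [0.6105 0.2577 0.139 ] gauge xy 0.0008 0.0016 yaw y 83.84 w 0.0273 q [ 0.19  0.8  -0.98  1.58  0.72  1.15  0.51] F [-1.4  0.9  6.6]
[ 0.099  0.491 -0.09 ]
```

The wrist torque was about +0.06 N m at the clamp and -0.07 N m at the upper stop, so the ratchet slipped at both ends. Now I regrip the bar.

Emit:
servo_tool(
  series=[
    [-0.3,[0,0,0],0],
    [0,[0,0,0],0],
    [0.2,[0,0,0],0],
    [0.2,[0,0,0],0],
    [0.2,[0,0,0.05],0],
    [0.2,[0,0,0.05],0],
    [0.1,[-0.0375,0.0035,0],-0.3],
    [0,[-0.0375,0.0035,0],0],
    [0,[0,0,0],0],
    [0,[0,0,-0.05],0],
    [0,[0,0,-0.05],0],
    [0,[0,0,-0.05],0],
    [0,[0,0,-0.04],0],
    [0,[0,0,0],0],
    [0,[0,0,0],0],
  ],
  grip_force=40,
)

```text
clock: 28.48
eef_pos: [0.5359, 0.2641, 0.0476]
tool_rot: [[-0.993, 0.119, 0.001], [0.119, 0.993, 0.001], [-0.001, 0.001, -1.0]]
force: [0.4, 0.4, 0.7]
grip_width: 0.0426
grasp_force: 0.0
```

Emit:
servo_tool(
  series=[
    [0,[0,0,-0.006],0],
    [0,[0,0,0],0],
    [-1,[0,0,0],0],
    [-1,[0,0,0],0],
    [-1,[0,0,0],0],
    [-1,[0,0,0],0],
    [-1,[0,0,0],0],
    [-1,[0,0,0.003],0],
    [-1,[-0.0149,0.0017,0],0],
    [-1,[-0.0149,0.0017,0],0],
    [-1,[-0.0149,0.0017,0],0],
    [-1,[-0.0149,0.0017,0],0],
    [-1,[-0.0149,0.0017,0],0],
    [-1,[-0.0149,0.0017,0],0],
    [-1,[0,0,0.06],0],
    [-1,[0,0,0.06],0],
    [-1,[0,0,0],0],
  ],
)

```text
clock: 30.6
eef_pos: [0.4473, 0.2759, 0.1676]
tool_rot: [[-0.993, 0.118, 0.007], [0.118, 0.993, 0.004], [-0.007, 0.004, -1.0]]
force: [0.7, -0.4, -1.2]
grip_width: 0.0182
grasp_force: 40.5
```

Emit:
servo_tool(
  series=[
    [-1,[0.0096,-0.0496,0],0],
    [-1,[0.0096,-0.0496,0],0],
    [-1,[0.0096,-0.0496,0],0],
    [-1,[0.0096,-0.0496,0],0],
    [-1,[0.0096,-0.0496,0],0],
    [-1,[0.0096,-0.0496,0],0],
    [-1,[0.0096,-0.0496,0],0],
    [-1,[0.0096,-0.0496,0],0],
    [-1,[0.0096,-0.0496,0],0],
    [-1,[0.0096,-0.0496,0],0],
    [-1,[0.0096,-0.0496,0],0],
    [-1,[0,0,-0.04],0],
    [-1,[0,0,0],0],
    [-1,[0,0,0],0],
  ],
)

```text
clock: 32.35
eef_pos: [0.5513, -0.2705, 0.1237]
tool_rot: [[-0.993, 0.116, -0.0], [0.116, 0.993, 0.001], [0.0, 0.001, -1.0]]
force: [-0.1, 0.7, 0.4]
grip_width: 0.0185
grasp_force: 40.5
```

```bash
python3 - <<'E'
from h import *
st()
c=shot('scene');cv2.imwrite('pics/s9c.png',cv2.resize(c['pixels'][220:370,150:350,::-1],None,fx=4,fy=4,interpolation=3))
W=pts(c);h=cv2.cvtColor(c['pixels'],cv2.COLOR_RGB2HSV)
C=np.array([.584,-.2735]);d=W[...,:2]-C;z=W[...,2]
m=(np.hypot(d[...,0],d[...,1])<.075)&(z>.1)&(z<.15)&(h[...,1]<60)&(h[...,2]>90)
p=W[m];print(m.sum(),cv2.minAreaRect((p[:,:2]*1000).astype(np.float32)),np.percentile(p[:,2],[5,50,95]))
E
```

```text
t 32.35 eef [ 0.5513 -0.2705  0.1237] gauge xy 0.0018 -0.5299 yaw y 83.32 w 0.0185 q [ 1.12  0.77 -1.02  1.72  0.74  1.09  1.3 ] F [-0.1  0.7  0.4]
310 ((591.2907104492188, -274.6547546386719), (19.387985229492188, 108.03717041015625), 84.95948028564453) [0.12608936 0.12932788 0.13323554]
```

View pics/s9c.png

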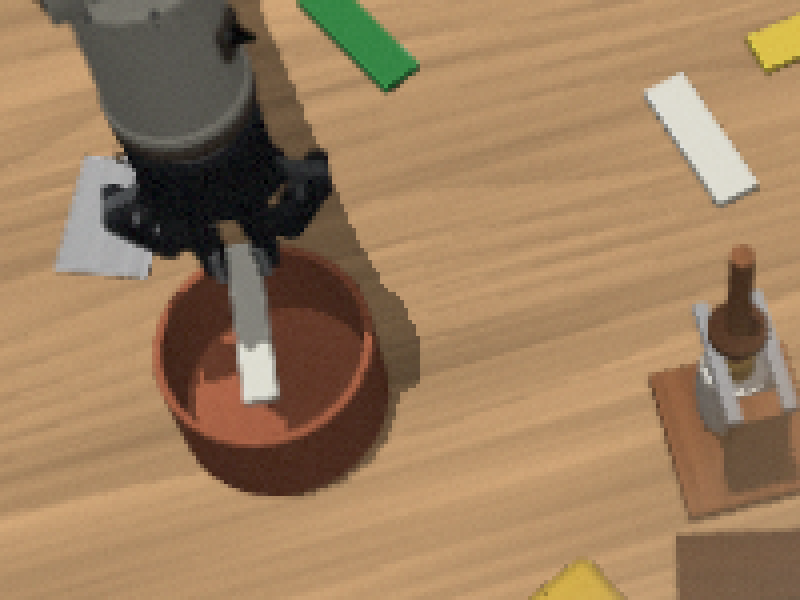

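```bash
python3 - <<'E'
from h import *
s=bot.sense();e=s['eef_pos'];y=s['tool_rot'][:2,1];x=s['tool_rot'][:2,0]
for n in('scene','top'):
    c=shot(n);W=pts(c);d=W[...,:2]-e[:2];b=d@y;a=d@x;z=W[...,2]-e[2];v=c['pixels'].max(-1)
    for lo,hi in((.02,.03),(.03,.04),(.04,.05),(.05,.06),(.06,.08)):
        m=(abs(b)>lo)&(abs(b)<hi)&(abs(a)<.045)&(z>-.02)&(z<.12)&(v<70)
        if m.sum()>3: print(n,lo,m.sum(),'z-tcp low',np.percentile(z[m],[1,5,20]).round(3),'a',np.percentile(a[m],[2,98]).round(3))
E
```

```text
scene 0.02 113 z-tcp low [0.009 0.016 0.046] a [-0.015  0.007]
scene 0.03 156 z-tcp low [0.045 0.051 0.056] a [-0.013  0.01 ]
scene 0.04 149 z-tcp low [0.053 0.06  0.071] a [-0.014  0.005]
scene 0.05 112 z-tcp low [0.07  0.077 0.085] a [-0.014  0.012]
scene 0.06 28 z-tcp low [0.086 0.091 0.094] a [-0.014  0.009]
top 0.02 81 z-tcp low [0.013 0.021 0.05 ] a [-0.006  0.015]
top 0.03 81 z-tcp low [0.05  0.053 0.058] a [-0.006  0.012]
top 0.04 101 z-tcp low [0.057 0.062 0.074] a [-0.01   0.012]
top 0.05 127 z-tcp low [0.074 0.081 0.092] a [-0.01   0.013]
top 0.06 29 z-tcp low [0.095 0.095 0.098] a [-0.009  0.012]
```

Emit:
servo_tool(
  series=[
    [-1,[-0.001,0,-0.03],0],
    [-1,[0,0,-0.03],0],
    [-1,[0,0,-0.02],0],
    [-1,[0,0,-0.009],0],
    [-1,[0,0,0],0],
    [-1,[0,0,0],0],
  ],
)

```text
clock: 33.25
eef_pos: [0.5512, -0.2708, 0.0352]
tool_rot: [[-0.993, 0.117, 0.002], [0.117, 0.993, 0.001], [-0.002, 0.001, -1.0]]
force: [1.8, 4.6, -0.4]
grip_width: 0.0184
grasp_force: 41.4
```

Emit:
servo_tool(
  series=[
    [-1,[0,0.003,0.003],0],
    [-1,[0,0,0],0],
    [-1,[0,0,0],0],
  ],
)

```text
clock: 33.62
eef_pos: [0.5498, -0.27, 0.0375]
tool_rot: [[-0.993, 0.119, -0.0], [0.119, 0.993, -0.001], [0.0, -0.001, -1.0]]
force: [0.2, 0.3, 0.3]
grip_width: 0.0183
grasp_force: 41.2
```

Emit:
servo_tool(
  series=[
    [-0.45,[0,0,0],0],
    [-0.42,[0,0,0],0],
    [-0.42,[0,0,0],0],
    [-0.42,[0,0,0.02],0],
    [-0.42,[0,0,0.05],0],
    [-0.2,[0,0,0.05],0],
    [0,[-0.03,0.04,0.04],0],
    [0,[-0.03,0.05,0],0],
    [0,[-0.03,0.05,0],0],
    [0,[0,0,0],0],
  ],
)

```text
clock: 34.88
eef_pos: [0.4567, -0.126, 0.1961]
tool_rot: [[-0.994, 0.111, -0.005], [0.111, 0.994, -0.002], [0.005, -0.002, -1.0]]
force: [0.6, -1.2, 0.9]
grip_width: 0.0427
grasp_force: 0.0
```

```bash
python3 - <<'E'
from h import *
st()
C=np.array([.584,-.2735])
for n in('top','scene'):
    c=shot(n);W=pts(c);h=cv2.cvtColor(c['pixels'],cv2.COLOR_RGB2HSV);d=W[...,:2]-C;z=W[...,2]
    m=(np.hypot(d[...,0],d[...,1])<.062)&(z>.004)&(z<.06)&(h[...,1]<70)&(h[...,2]>70)
    if m.sum()>20:
        p=W[m];print(n,m.sum(),cv2.minAreaRect((p[:,:2]*1000).astype(np.float32)),np.percentile(p[:,2],[5,50,95]))
    m=(abs(W[...,0]-.482)<.09)&(abs(W[...,1]-.041)<.09)&(z<.015)&(z>.004)&(h[...,1]<70)&(h[...,2]>110)
    if m.sum()>20:
        k,l,sx,_=cv2.connectedComponentsWithStats(m.astype(np.uint8));i=1+sx[1:,4].argmax();p=W[l==i];print(n,'bar d',cv2.minAreaRect((p[:,:2]*1000).astype(np.float32)))
    cv2.imwrite(f'pics/{n}10.png',c['pixels'][...,::-1])
E
```

```text
t 34.88 eef [ 0.4567 -0.126   0.1961] gauge xy -0.1085 -0.397 yaw y 83.62 w 0.0427 q [ 1.22  0.48 -1.25  2.    0.53  1.05  1.19] F [ 0.6 -1.2  0.9]
top bar d ((482.3843994140625, 39.99586486816406), (103.27120208740234, 34.989166259765625), 13.390851974487305)
scene 211 ((577.3355102539062, -271.96112060546875), (21.022197723388672, 75.81973266601562), 84.85770416259766) [0.00721706 0.0147078  0.01914552]
scene bar d ((483.4775695800781, 41.53010940551758), (105.60022735595703, 33.583431243896484), 12.319624900817871)
```

View pics/scene10.png

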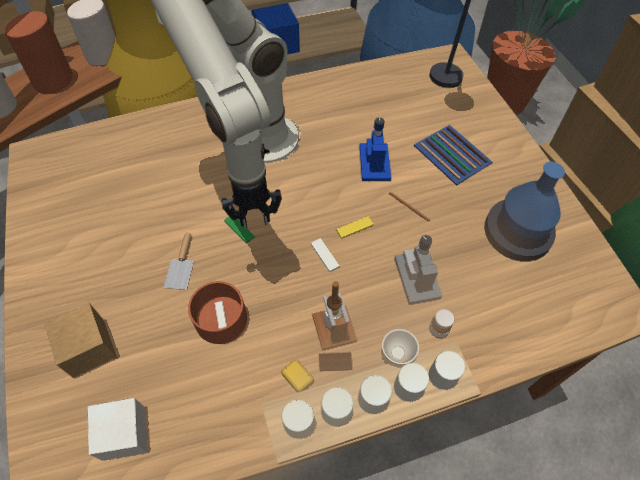

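The bar lies flat on the crock floor, seen at (220,315). The wide bar is still at (325,254).

Emit:
servo_tool(
  series=[
    [0.4,[-0.0034,0.053,0],10],
    [0.4,[-0.0034,0.053,0],9],
    [0.4,[-0.0035,0.053,0],0],
    [0.4,[0,0,-0.05],0],
    [0.4,[0,0,-0.05],0],
    [0.4,[0,0,-0.05],0],
    [0.4,[0,0,-0.03],0],
    [0.4,[0,0,0],0],
    [0.4,[0,0,0],0],
  ],
  grip_force=50,
)

```text
clock: 36.1
eef_pos: [0.4515, 0.0289, 0.017]
tool_rot: [[-0.978, -0.211, 0.001], [-0.211, 0.978, 0.0], [-0.001, 0.0, -1.0]]
force: [0.7, 0.7, 0.8]
grip_width: 0.0601
grasp_force: 0.0
```

Emit:
servo_tool(
  series=[
    [0.4,[-0.005,0.004,0],0.4],
    [0.3,[0,0,-0.008],0],
    [0.3,[0,0,-0.006],0],
    [0.3,[0,0,0],0],
    [-1,[0,0,0],0],
    [-1,[0,0,0],0],
    [-1,[0,0,0],0],
    [-1,[0,0,0],0],
    [-1,[0,0,0],0],
  ],
  grip_force=50,
)

```text
clock: 37.22
eef_pos: [0.4456, 0.033, 0.0027]
tool_rot: [[-0.976, -0.218, 0.0], [-0.218, 0.976, -0.0], [-0.0, -0.0, -1.0]]
force: [-0.8, -0.8, 6.6]
grip_width: 0.0301
grasp_force: 49.3
```

Emit:
servo_tool(
  series=[
    [-1,[0,0,0.03],0],
    [-1,[0,0,0.05],0],
    [-1,[0,0,0.02],-9.5],
    [-1,[0.0003,0.0483,0],-9.6],
    [-1,[0.0003,0.0483,0],0],
    [-1,[0.0003,0.0483,0],0],
    [-1,[0.0003,0.0483,0],0],
    [-1,[0.0003,0.0483,0],0],
    [-1,[0,0,-0.03],0],
    [-1,[0,0,-0.026],0],
    [-1,[0,0,0],0],
    [-1,[0,0,0],0],
  ],
)

```text
clock: 38.72
eef_pos: [0.4472, 0.2748, 0.047]
tool_rot: [[-0.994, 0.113, 0.0], [0.113, 0.994, 0.001], [-0.0, 0.001, -1.0]]
force: [0.1, -0.3, -0.3]
grip_width: 0.0299
grasp_force: 49.9
```

```bash
python3 - <<'E'
from h import *
s=st();e=s['eef_pos']
for n in('scene','top'):
    c=shot(n);W=pts(c);h=cv2.cvtColor(c['pixels'],cv2.COLOR_RGB2HSV);d=W[...,:2]-e[:2];a=d@U;b=d@V
    m=(a>.015)&(a<.11)&(abs(b)<.03)&(W[...,2]>.035)&(W[...,2]<.07)&(h[...,1]<70)&(h[...,2]>90)
    p=W[m]
    if m.sum()>30: print(n,m.sum(),cv2.minAreaRect((p[:,:2]*1000).astype(np.float32)),np.percentile(a[m],[1,99]),np.percentile(b[m],[1,50,99]),np.percentile(p[:,2],[5,50,95]),np.linalg.lstsq(np.c_[a[m],b[m],np.ones(m.sum())],p[:,2],rcond=None)[0])
E
```

```text
t 38.73 eef [0.4472 0.2748 0.047 ] gauge xy -0.1633 0.0001 yaw y 83.49 w 0.0299 q [ 0.1   0.72 -0.91  1.98  0.77  0.83  0.21] F [ 0.1 -0.3 -0.3]
scene 292 ((500.5263977050781, 266.9705505371094), (34.055755615234375, 77.1526107788086), 83.24906158447266) [0.01611322 0.08990418] [-0.01846625 -0.00194697  0.01463344] [0.0468333  0.05129596 0.05540459] [-0.01342238  0.00598484  0.05206593]
```

Emit:
servo_tool(
  series=[
    [-1,[0.0149,-0.0017,0],0],
    [-1,[0.0149,-0.0017,0],0],
    [-1,[0.0149,-0.0017,0],0],
    [-1,[0.0149,-0.0017,0],0],
    [-1,[0.0149,-0.0017,0],0],
    [-1,[0.0149,-0.0017,0],0],
    [-1,[0,0,0],0],
    [-1,[0,0,-0.004],0],
    [-1,[0,0,0],0],
  ],
)

```text
clock: 39.95
eef_pos: [0.536, 0.2646, 0.0426]
tool_rot: [[-0.994, 0.112, 0.0], [0.112, 0.994, 0.0], [-0.0, 0.0, -1.0]]
force: [-0.3, -0.7, 2.5]
grip_width: 0.0302
grasp_force: 50.3
```

Contact with the anvil is felt at 2.5 N. Release and retreat.

Emit:
servo_tool(
  series=[
    [-0.2,[0,0,0],0],
    [0,[0,0,0],0],
    [0.2,[0,0,0],0],
    [0.2,[0,0,0],0],
    [0.2,[-0.0175,0.002,0],0],
    [0.2,[-0.0175,0.002,0],0],
    [0.2,[0,0,0.05],0],
    [0.2,[0,0,0.05],10],
    [0.2,[0,0,0.05],10],
    [0.2,[0,0,0.05],10],
    [0.2,[0,0,0],10],
    [0.2,[0,0,0],0],
  ],
)

```text
clock: 41.45
eef_pos: [0.501, 0.2682, 0.2424]
tool_rot: [[-0.835, -0.551, 0.0], [-0.551, 0.835, -0.0], [-0.0, -0.0, -1.0]]
force: [0.4, -0.1, 0.3]
grip_width: 0.0512
grasp_force: 0.0
```

```bash
python3 - <<'E'
from h import *
st()
c=shot('wrist','w11.png');W=pts(c);z=W[...,2]
d=W[...,:2]-G;a=d@U;b=d@V
m=(a>-.1)&(a<-.055)&(abs(b)<.03)&(z>.03)&(z<.06);p=W[m];print('near part',m.sum(),np.percentile(a[m],[1,99]),np.percentile(b[m],[1,50,99]),np.median(z[m]),np.linalg.lstsq(np.c_[a[m],b[m],np.ones(m.sum())],p[:,2],rcond=None)[0])
E
```

```text
t 41.45 eef [0.501  0.2682 0.2424] gauge xy -0.1092 -0.0004 yaw y 123.43 w 0.0512 q [ 0.35  0.64 -1.26  1.73  0.64  1.26  1.09] F [ 0.4 -0.1  0.3]
near part 1093 [-0.08938117 -0.05539083] [-1.55204771e-02 -7.32335342e-05  1.59717011e-02] 0.04813561505182201 [0.02277671 0.00938852 0.04964024]
```

Emit:
servo_tool(
  series=[
    [0.2,[0.0362,-0.004,0],0],
    [0.2,[0.0362,-0.004,0],0],
    [0.2,[0.0362,-0.004,0],0],
    [0.2,[0,0,0],0],
    [0.2,[0,0,-0.05],0],
    [0.2,[0,0,-0.05],0],
    [0.2,[0,0,-0.005],0],
    [0.2,[0,0,0],0],
    [-1,[0,0,0],0],
    [-1,[0,0,0],0],
    [-1,[0,0,0],0],
    [-1,[0,0,0],0],
    [-1,[0,0,0],0],
  ],
  grip_force=30,
)

```text
clock: 43.12
eef_pos: [0.6105, 0.2581, 0.1401]
tool_rot: [[-0.834, -0.552, 0.003], [-0.552, 0.834, 0.003], [-0.004, 0.001, -1.0]]
force: [-2.2, 1.1, 8.1]
grip_width: 0.0275
grasp_force: 29.9
```

Emit:
servo_tool(
  series=[
    [-1,[0,0,0],-10],
    [-1,[0,0,0],-10],
    [-1,[0,0,0],-10],
    [-1,[0,0,0],-10],
    [-1,[0,0,0],-10],
    [-1,[0,0,0],-10],
    [-1,[0,0,0],-10],
    [-1,[0,0,0],-10],
    [-1,[0,0,0],-10],
    [-1,[0,0,0],-10],
    [-1,[0,0,0],-10],
    [-1,[0,0,0],-10],
    [-1,[0,0,0],-10],
    [-1,[0,0,0],-10],
    [-1,[0,0,0],-10],
    [-1,[0,0,0],-10],
    [-1,[0,0,0],0],
    [-1,[0,0,0],0],
  ],
)

```text
clock: 45.38
eef_pos: [0.6096, 0.2572, 0.14]
tool_rot: [[0.594, 0.804, 0.001], [0.804, -0.594, 0.0], [0.001, 0.001, -1.0]]
force: [-5.3, -0.2, 10.5]
grip_width: 0.027
grasp_force: 30.3
```

```bash
python3 - <<'E'
from h import *
s=st();print(s['wrist_torque'].round(3))
E
```

```text
t 45.38 eef [0.6096 0.2572 0.14  ] gauge xy 0.0 0.001 yaw y -36.45 w 0.027 q [-0.09  0.63 -0.51  1.59  0.35  1.01 -1.34] F [-5.3 -0.2 10.5]
[-0.267  1.124  0.034]
```

Emit:
servo_tool(
  series=[
    [-1,[0,0,0],0],
    [-1,[0,0,0],0],
    [-1,[0,0,0],10],
    [-1,[0,0,0],10],
    [-1,[0,0,0],10],
    [-1,[0,0,0],10],
    [-1,[0,0,0],10],
    [-1,[0,0,0],10],
    [-1,[0,0,0],10],
    [-1,[0,0,0],10],
    [-1,[0,0,0],10],
    [-1,[0,0,0],10],
    [-1,[0,0,0],10],
    [-1,[0,0,0],10],
  ],
)

```text
clock: 47.12
eef_pos: [0.6106, 0.2576, 0.1401]
tool_rot: [[-0.994, 0.107, 0.003], [0.107, 0.994, 0.002], [-0.003, 0.002, -1.0]]
force: [-3.0, 1.0, 6.7]
grip_width: 0.0271
grasp_force: 30.0
```

Emit:
servo_tool(
  series=[
    [-0.3,[0,0,0],0],
    [0,[0,0,0],0],
    [0.2,[0,0,0],0],
    [0.2,[0,0,0],0],
    [0.2,[0,0,0.05],0],
    [0.2,[0,0,0.05],0],
    [0.2,[-0.0375,0.0035,0],0],
    [0.2,[-0.0375,0.0035,0],0],
    [0.2,[0,0,0],0],
    [0.2,[0,0,-0.05],0],
    [0.2,[0,0,-0.05],0],
    [0.2,[0,0,-0.05],0],
    [0.2,[0,0,-0.04],0],
    [0.2,[0,0,0],0],
    [0.2,[0,0,0],0],
  ],
  grip_force=50,
)

```text
clock: 49.0
eef_pos: [0.5361, 0.2641, 0.0487]
tool_rot: [[-0.994, 0.114, 0.001], [0.114, 0.994, 0.001], [-0.001, 0.001, -1.0]]
force: [-0.5, 1.0, 0.5]
grip_width: 0.0513
grasp_force: 0.0
```

Emit:
servo_tool(
  series=[
    [0.2,[0,0,-0.0065],0],
    [0.2,[0,0,0],0],
    [-1,[0,0,0],0],
    [-1,[0,0,0],0],
    [-1,[0,0,0],0],
    [-1,[0,0,0],0],
    [-1,[0,0,0],0],
    [-1,[0,0,0.003],0],
    [-1,[-0.0149,0.0017,0],0],
    [-1,[-0.0149,0.0017,0],0],
    [-1,[-0.0149,0.0017,0],0],
    [-1,[-0.0149,0.0017,0],0],
    [-1,[-0.0149,0.0017,0],0],
    [-1,[-0.0149,0.0017,0],0],
    [-1,[0,0,0.06],0],
    [-1,[0,0,0.06],0],
    [-1,[0,0,0],0],
  ],
)

```text
clock: 51.12
eef_pos: [0.4475, 0.2759, 0.1682]
tool_rot: [[-0.994, 0.113, 0.007], [0.113, 0.994, 0.004], [-0.007, 0.004, -1.0]]
force: [0.1, 1.5, -1.5]
grip_width: 0.0299
grasp_force: 49.8
```

Emit:
servo_tool(
  series=[
    [-1,[0.0096,-0.0496,0],0],
    [-1,[0.0096,-0.0496,0],0],
    [-1,[0.0096,-0.0496,0],0],
    [-1,[0.0096,-0.0496,0],0],
    [-1,[0.0096,-0.0496,0],0],
    [-1,[0.0096,-0.0496,0],0],
    [-1,[0.0096,-0.0496,0],0],
    [-1,[0.0096,-0.0496,0],0],
    [-1,[0.0096,-0.0496,0],0],
    [-1,[0.0096,-0.0496,0],0],
    [-1,[0.0096,-0.0496,0],0],
    [-1,[0,0,-0.04],0],
    [-1,[0,0,0],0],
    [-1,[0,0,0],0],
  ],
)

```text
clock: 52.88
eef_pos: [0.5514, -0.2706, 0.1243]
tool_rot: [[-0.994, 0.111, -0.0], [0.111, 0.994, 0.001], [0.0, 0.001, -1.0]]
force: [-0.0, -0.4, 0.3]
grip_width: 0.0302
grasp_force: 49.8
```

```bash
python3 - <<'E'
from h import *
st()
c=shot('scene');W=pts(c);h=cv2.cvtColor(c['pixels'],cv2.COLOR_RGB2HSV);z=W[...,2]
C=np.array([.584,-.2735]);d=W[...,:2]-C
m=(np.hypot(d[...,0],d[...,1])<.08)&(z>.1)&(z<.15)&(h[...,1]<60)&(h[...,2]>90)
p=W[m];print(m.sum(),cv2.minAreaRect((p[:,:2]*1000).astype(np.float32)),np.percentile(p[:,2],[5,50,95]),p[:,0].max())
cv2.imwrite('pics/s12.png',np.vstack([cv2.resize(c['pixels'][200:320,370:470,::-1],(400,480),interpolation=3),]))
cv2.imwrite('pics/s12.png',np.hstack([cv2.resize(c['pixels'][200:320,370:470,::-1],(400,480),interpolation=3),cv2.resize(c['pixels'][240:360,165:265,::-1],(400,480),interpolation=3)]))
E
```

```text
t 52.88 eef [ 0.5514 -0.2706  0.1243] gauge xy 0.0019 -0.53 yaw y 83.62 w 0.0302 q [ 1.1   0.76 -1.    1.72  0.71  1.07  1.33] F [-0.  -0.4  0.3]
515 ((590.0311279296875, -274.15106201171875), (30.36234474182129, 109.26277923583984), 84.69940948486328) [0.12588552 0.12951581 0.1328753 ] 0.6444610823627911
```

View pics/s12.png

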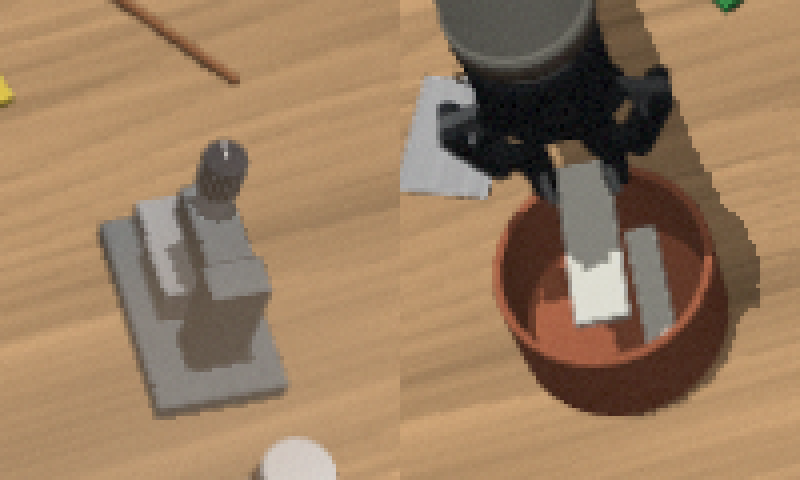

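The left half of the picture shows the gauge empty and backed off. The right half shows the wide bar in the hand above the crock. The first bar lies on the floor, a little to one side.

Emit:
servo_tool(
  series=[
    [-1,[-0.002,0.001,-0.03],0],
    [-1,[0,0,-0.03],0],
    [-1,[0,0,-0.015],0],
    [-1,[0,0,-0.008],0],
    [-1,[0,0,0],0],
    [-1,[0,0,0],0],
  ],
)

```text
clock: 53.68
eef_pos: [0.55, -0.2713, 0.0419]
tool_rot: [[-0.994, 0.113, 0.001], [0.113, 0.994, -0.001], [-0.002, -0.0, -1.0]]
force: [-0.3, -0.4, -0.7]
grip_width: 0.03
grasp_force: 49.8
```

Free of contact. Release and rise.

Emit:
servo_tool(
  series=[
    [-0.2,[0,0,0],0],
    [-0.13,[0,0,0],0],
    [-0.13,[0,0,0],0],
    [-0.13,[0,0,0.02],0],
    [-0.13,[0,0,0.05],0],
    [-0.1,[0,0,0.05],0],
    [0,[-0.03,0.04,0.05],0],
    [0,[-0.03,0.05,0.03],0],
    [0,[-0.03,0.05,0],0],
    [0,[0,0,0],0],
    [0,[0,0,0],0],
  ],
)

```text
clock: 55.05
eef_pos: [0.4645, -0.1388, 0.2346]
tool_rot: [[-0.994, 0.113, 0.001], [0.113, 0.994, -0.002], [-0.001, -0.002, -1.0]]
force: [0.2, -0.2, -0.0]
grip_width: 0.0425
grasp_force: 0.0
```

```bash
python3 - <<'E'
from h import *
st()
C=np.array([.584,-.2735])
c=shot('scene');W=pts(c);h=cv2.cvtColor(c['pixels'],cv2.COLOR_RGB2HSV);d=W[...,:2]-C;z=W[...,2]
m=(np.hypot(d[...,0],d[...,1])<.062)&(z>.004)&(z<.08)&(h[...,1]<70)&(h[...,2]>70)
p=W[m];print(m.sum(),p.mean(0),np.percentile(p[:,2],[2,50,98]),p.min(0),p.max(0))
# spindle tip gap, brush
dg=W[...,:2]-G;a=dg@U;b=dg@V
m=(abs(W[...,0]-.684)<.012)&(abs(W[...,1]+.004)<.012)&(z>.19);print('brush',m.sum(),W[m].mean(0),W[m][:,2].max())
cv2.imwrite('pics/s13.png',np.hstack([cv2.resize(c['pixels'][240:360,165:265,::-1],(400,480),interpolation=3),cv2.resize(c['pixels'][230:350,300:400,::-1],(400,480),interpolation=3)]))
E
```

```text
t 55.05 eef [ 0.4645 -0.1388  0.2346] gauge xy -0.0994 -0.4089 yaw y 83.5 w 0.0425 q [ 1.26  0.42 -1.26  1.94  0.45  1.11  1.28] F [ 0.2 -0.2 -0. ]
533 [ 0.5746163  -0.26593596  0.01766385] [0.00802397 0.01755712 0.0265003 ] [ 0.52817165 -0.29278239  0.00412967] [ 0.61739149 -0.24046452  0.02941396]
brush 69 [ 0.68533828 -0.00457289  0.21070026] 0.2238378944884842
```

View pics/s13.png

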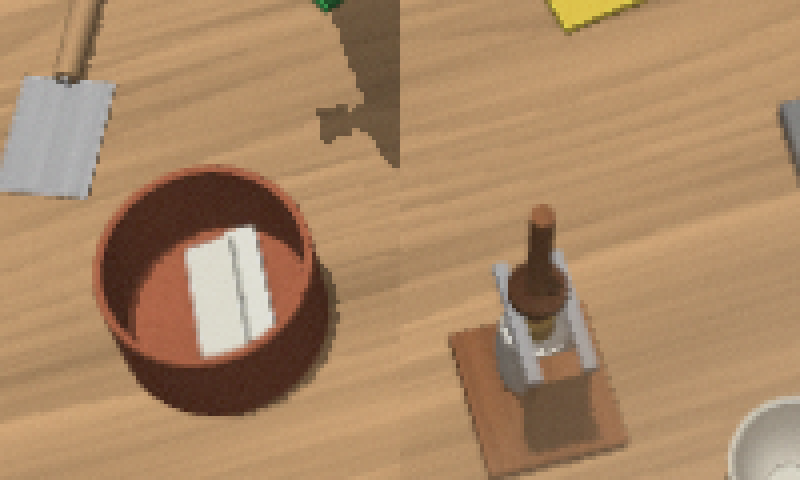

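Both bars lie flat in the crock, the brush is in its fork, and the gauge is backed off to its stop. The arm is clear of everything.

```bash
python3 -c "
from cell import bot
print(bot.close_job())"
```

```text
the job is handed in; nothing more can be done
None
```

The job is handed in (verdict not shown): the crock was brushed twice and the brush hung back, the two bars present (20 mm, then 32 mm) were each clamped to ratchet slip and lowered in to lie flat in the crock, and the gauge was backed off to its stop.

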